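Clear the dental bench: sort the cases into their pans and the handpiece onto its rest

ROBOT

A 7-joint arm with a two-finger parallel gripper is mounted at the origin on a cart in front of the work surface, level with it; the furniture and walls round the work are solid. World frame = base frame: x ahead of the robot, y to its left, z up, the work surface at z = 0. Lengths are in m, angles in rad, forces in N, time in s.
With the tool pointing down it reaches from about 0.4 to 0.875 m from the base axis. Payload 4.4 kg.
Tool frame: the origin (TCP) lies between the finger pads; the fingertips stand 17 mm ahead of it and the grasp point (between the pads) lies 2 mm behind it; z points along the fingers, y is the line along which they close (so a half turn about z gives the same grasp; the last joint's range is limited). The gripper opens to 85 mm and grips with 20 to 120 N. Pads are 22 mm wide; open, the fingers measure 114 mm over their backs; the gripper's body (76 mm by 85 mm) begins 54 mm behind the grasp point. The pads swing forward as they close: fully open they stand 13 mm farther back than shut.
Start: joints at [-1.268, 0.628, 0.038, 1.517, -0.027, 0.996, -0.02], TCP at [0.234, 0.606, 0.248] pointing down, gripper open.
Joint ranges: [-3.06, 3.06], [-0.37, 2.12], [-1.25, 1.32], [0.18, 2.47], [-1.1, 4.24], [0.23, 1.98], [-2.94, 2.94]. Speed limits (rad/s): [2.57, 2.57, 3.14, 3.14, 3.14, 3.14, 3.14].

INTERFACE

Orientations are given as a unit quaternion [w, x, y, z].
In Python, from bench import manip gives the robot as it stands.
- The arm moves only by the tool move_arm, never from a script. Its argument "series" is a list of rows, each a list of 4 numbers: the shift along the tool's x, y, z in m, then the turn about the tool's z in rad. A call has 1 to 12 rows; each row shifts and turns the commanded pose from where the row before left it, along the tool's axes as they then stand; what a row does not reach is not made up. A row lasts 1/10 s, in which the tool goes at most 50 mm and 8.59 degrees, less where a joint would pass 70% of its speed; a pose out of reach is approached as far as the arm can. A call is refused whole if a number of a shift passes 0.05 or a number of a turn 0.15, either way. A call with a gripper value outside its range is refused whole. "gripper" is the closure, from -1 (fully open) to 1 (shut), set as the call begins (left out, the last holds). The fingers move at their own pace and stop on an object; "squeeze" is the grip in N (left out, the last holds). Time passes only in rows, so rows that do not move let the fingers close. It gives the time, the measured TCP pose, the force, the opening and the grip force at its end, in the units of the state.
- manip.observe(): the state, without advancing time (a new reading comes with each control period).
- manip.capture(name): name is "scene" or "side" or "wrist"; returns (picture, depth): 384x512x3 uint8, blue, green, red; 384x512 float32, m along the optical axis (not along the pixel's ray), 0 where there is no reading.
- manip.camera_model(name): a dict with "camera_matrix" (3x3 intrinsics, pixels), "R" (3x3) and "t" (3): a world point X has camera coordinates R X + t. Camera axes: x right, y down, z forward; pixel columns grow to the right and rows downward; lengths in m; the calibration is good to about 2 mm. A picture is of the moment at which its call begins: read the wrist's pose just before it. camera_model takes no time and is no camera call; for the wrist camera it gives the pose at the moment of the call.
- manip.close_job(): hands the job in; it is judged then, once.
The state is a dict: "time": time; "q": joint angles; "joint_vel": joint speeds; "joint_efforts": joint torques, N m; "tool_pos": TCP position; "orientation": TCP orientation; "contact_force": force on the tool from outside, world axes, zero at the start; "torque": the same for the moment, N m; "grip_width": finger opening in m; "grasp_force": force on a finger pad.
Only numpy, scipy, OpenCV 4.12 (cv2) and the standard library are available. Lean on these libraries where they do the work, as an engineer would, in place of code of your own. Each camera call takes 0.05 s, during which the arm holds its last target. There are 200 camera calls.

TASK

Two cases are finished, so clear the bench. The denture case belongs in the yellow pan: lay the toothless white cast flat in it and seat the denture on top of that cast, centred on it with its front teeth over the front of the cast, so it travels supported; the yellow stone cast goes flat in the middle of the light grey pan, and the handpiece lying beside the cutter goes back on the empty wire rest next to it, along it and between the uprights. Leave the white cast with teeth at the front of the bench where it is: it is still being worked on.

Things in the scene. Friction and masses are not known exactly. Their poses are not given: they have to be found in the camera images.
- toothless_cast: White plaster jaw cast WITHOUT teeth, a smooth horseshoe ridge on top, 24 mm high; the sides that can be gripped and the surface on which the denture rests reach up to 20 mm. Body 63 mm in its x by 77 mm in its y, D-shaped with its rounded front towards its -x and its flat heel towards +x; take it across the 63 mm. Loose, 0.1 to 0.2 kg. Origin: centre of the underside, z up.
- denture: Acrylic denture, D-shaped cream base with pink gum and white teeth, teeth up: 63 mm in its x by 76 mm in its y, 16 mm high; only its lowest 6 mm are solid to the fingers, so take it low, across the 63 mm. Front teeth towards its -x, heel towards +x. Seated, its origin lies 20 mm above that of the toothless cast, axes the same way (same outline). Loose, 0.03 kg. Origin: centre of the underside.
- denture_front (a point): Point at the front teeth of the denture, 28 mm in front of the denture's origin (its -x) and 6 mm above its underside. Tells which way the denture faces.
- stone_cast: Yellow (buff) stone jaw cast with teeth, 29 mm high with the teeth; the sides that can be gripped reach up to 18 mm. Body 63 mm in its x by 77 mm in its y, D-shaped with its rounded front towards its -x and its flat heel towards +x; take it across the 63 mm. Loose, 0.1 to 0.2 kg. Origin: centre of the underside, z up.
- handpiece: Black hand-motor handpiece with a small bur at its -y end, lying along its y axis: 173 mm long, 26 mm across, 28 mm high; solid from y = -55 to +88 mm, the bur beyond. Loose, 0.15 to 0.3 kg. Origin: on the underside; grip across x at y = 0 to 15 mm. It may lie either way round on its rest. Beside it, mid-bench, stands a fixed cutting machine 0.3 m high (y -0.19 to 0.11, from x = 0.46 on).
- yellow_pan: Yellow plastic case pan, 153 mm in its x by 148 mm in its y, rim 68 mm high; flat inner floor about 118 mm (x) by 112 mm (y), some 4 to 8 mm above the worktop. Fixed, open on top, walls sloping outwards to the rim. Origin: centre of the underside on the worktop, z up.
- grey_pan: Light grey plastic case pan, 153 mm in its x by 151 mm in its y, rim 62 mm high; flat inner floor about 124 mm (x) by 116 mm (y), some 4 to 8 mm above the worktop. Fixed, open on top, walls sloping outwards to the rim. Origin: centre of the underside on the worktop, z up.
- rest: Wire rest for the handpiece: dark base plate 50 mm (x) by 100 mm (y), 6 mm thick, wire saddles at y = -35 and +35 mm, each a crossbar with its top 24 mm above the worktop and two uprights (inner faces x = -19 and +19 mm) 34 mm high. The handpiece lies along the rest's y axis on both crossbars, its origin 24 mm up. Fixed. Origin: centre of the underside.
- white_cast: White plaster jaw cast WITH teeth, 31 mm high with the teeth: a bystander, not to be moved. 63 mm in x by 77 mm in y. Loose. Origin: centre of the underside.

How it is judged:
At the end, for the whole second after the job is handed in: Casts flat in their pans (origin under 16 mm high, within 50 mm of the centre, tilt < 0.15 rad); denture on the toothless cast within 12 mm and 0.26 rad, front over front, 14-27 mm up; handpiece on its rest within 12 mm across, 30 mm along, 0.2 rad, 18-30 mm up; all released, at rest (horizontal distance between toothless_cast and yellow_pan below 0.05 m and z of toothless_cast in the frame of yellow_pan between 0 and 0.016 m and angle between each of toothless_cast, stone_cast's own z axis and vertical below 0.15 rad and linear speed of each of toothless_cast, stone_cast, denture, handpiece below 0.02 m/s and angular speed of each of toothless_cast, stone_cast, denture, handpiece below 0.2 rad/s and horizontal distance between stone_cast and grey_pan below 0.05 m and z of stone_cast in the frame of grey_pan between 0 and 0.016 m and horizontal distance between denture and toothless_cast below 0.012 m and z of denture in the frame of toothless_cast between 0.014 and 0.027 m and angle between the x axis of denture and the x axis of toothless_cast, either way round below 0.26 rad and x of denture_front in the frame of toothless_cast below -0.01 m and angle between each of denture, handpiece's own z axis and vertical below 0.17 rad and x of handpiece in the frame of rest between -0.012 and 0.012 m and y of handpiece in the frame of rest between -0.03 and 0.03 m and z of handpiece in the frame of rest between 0.018 and 0.03 m and angle between the y axis of handpiece and the y axis of rest, either way round below 0.2 rad); the robot touches nothing.
It fails at once if the white cast with teeth is shifted by more than 20 mm (distance of white_cast from where it was at the start of the episode above 0.02 m).
It fails at once if a cast or the denture is tipped past 60 degrees (angle between any of toothless_cast, stone_cast, denture's own z axis and vertical above 1.05 rad).
It also fails if it takes over 120 s, if anything falls off the work surface, if the arm or the gripper's body presses on something with over 40 N, if the wrist force passes 120 N, or if a joint passes its speed limit or range.

## Working session

There is one attempt and no reset: what is moved stays moved. The work goes in short steps, Python scripts to look and compute and a tool call to move; the robot and the scene stay as the last step left them, time stands still between calls to the robot, and variables do not carry over. Pictures are saved under pics/ and viewed, at most 14 in all, crops included, and the job is handed in when it is done.

Besides the shell and the picture viewer there is one more tool, called by a JSON object that holds its "name" and its "arguments", one argument or row to a line. move_arm: Moves the arm, as the interface text tells. Its arguments: {"type":"object","properties":{"series":{"type":"array","items":{"type":"array","items":{"type":"number"}}},"gripper":{"type":"number"},"squeeze":{"type":"number"}},"required":["series"]}

```bash
mkdir -p pics; ls
python3 - <<'E'
from bench import manip
import cv2,numpy as np
s=manip.observe();print(s)
for n in("scene","side"):
    p,d=manip.capture(n);cv2.imwrite(f"pics/{n}0.png",p);np.save(f"pics/{n}0.npy",d)
    print(n,manip.camera_model(n))
E
```

```text
pics
{'time': 0.0, 'q': array([-1.26782348,  0.62934796,  0.03842881,  1.51836176, -0.0269786 ,
        0.99628371, -0.0200405 ]), 'joint_vel': array([-0.00030208, -0.00119624,  0.00015532,  0.0003942 , -0.00058538,
        0.00095321,  0.00137804]), 'joint_efforts': array([-1.85724830e-04, -5.63402832e+01,  1.22647393e+00, -1.93445492e+01,
        1.10420154e-02,  1.04144248e-02,  1.76173580e-05]), 'tool_pos': array([0.23406621, 0.60576632, 0.24738962]), 'orientation': array([-1.55373915e-04,  1.83352200e-01,  9.83046837e-01, -9.28638028e-04]), 'contact_force': array([ 1.34250369, -0.34668411, -0.16777549]), 'torque': array([-0.00301257,  0.0254581 , -0.01959181]), 'grasp_force': 0.0, 'grip_width': 0.08580899590710238}
scene {'camera_matrix': array([[415.32319248,   0.        , 249.85330782],
       [  0.        , 415.32319248, 195.02647672],
       [  0.        ,   0.        ,   1.        ]]), 'R': array([[ 0.71502325, -0.69907131,  0.00640764],
       [-0.38243291, -0.39879925, -0.83348919],
       [ 0.58522374,  0.59351365, -0.55249861]]), 't': array([-0.38551737,  0.24503255,  0.97200624])}
side {'camera_matrix': array([[487.3402624 ,   0.        , 252.69811593],
       [  0.        , 487.3402624 , 190.05541202],
       [  0.        ,   0.        ,   1.        ]]), 'R': array([[ 0.39859002, -0.91711433,  0.0052252 ],
       [-0.74454039, -0.32690335, -0.58205997],
       [ 0.53552367,  0.22811292, -0.81312907]]), 't': array([-0.22220739,  0.43162992,  1.12933179])}
```

View pics/scene0.png

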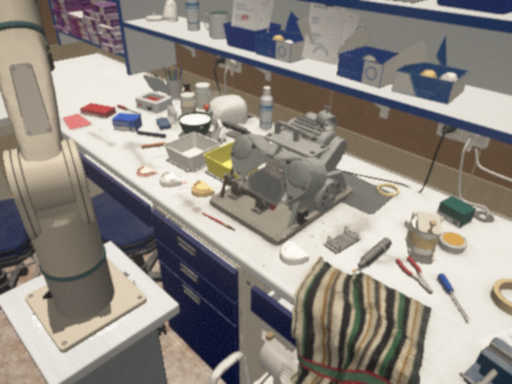

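View pics/side0.png

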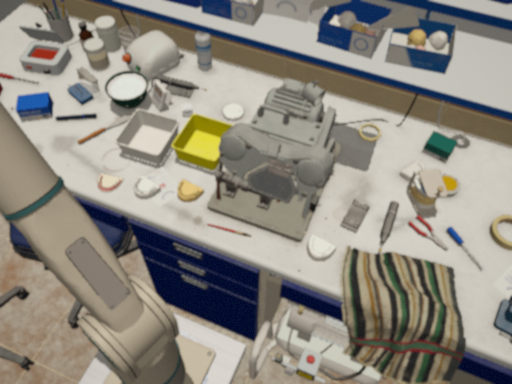

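Side view: denture near (109,182), white cast (148,187), stone cast (190,190), another white cast (320,247), rest (354,213), handpiece (388,222), grey pan (148,137), yellow pan (203,142). I'll zoom to tell the white casts apart.

```bash
cat > h.py <<'E'
from bench import manip
import cv2,numpy as np
def cloud(d,m):
    K,R,t=m["camera_matrix"],m["R"],m["t"]
    v,u=np.mgrid[:d.shape[0],:d.shape[1]]
    c=np.stack([(u-K[0,2])/K[0,0]*d,(v-K[1,2])/K[1,1]*d,d],-1)
    return (c-t)@R
def ray(px,z,m):
    K,R,t=m["camera_matrix"],m["R"],m["t"]
    o=-R.T@t; v=R.T@np.linalg.inv(K)@np.array([px[0],px[1],1.])
    return o+v*(z-o[2])/v[2]
E
python3 - <<'E'
from h import *
p=cv2.imread("pics/side0.png");d=np.load("pics/side0.npy");m=manip.camera_model("side")
a=cv2.resize(p[100:205,85:245],(800,525),interpolation=cv2.INTER_CUBIC)
cv2.imwrite("pics/zA.png",a)
b=cv2.resize(p[180:280,280:440],(800,500),interpolation=cv2.INTER_CUBIC)
cv2.imwrite("pics/zB.png",b)
X=cloud(d,m)
for n,(u,v) in dict(den=(109,182),w1=(148,187),st=(190,190),w2=(320,247),rest=(354,213),hp=(388,222),grey=(148,137),yel=(203,142),bench=(270,243)).items(): print(n,X[v,u].round(3),ray((u,v),0.01,m).round(3))
E
```

```text
den [0.428 0.409 0.006] [0.426 0.406 0.01 ]
w1 [0.449 0.285 0.023] [0.456 0.291 0.01 ]
st [0.492 0.17  0.017] [0.496 0.173 0.01 ]
w2 [ 0.463 -0.238  0.021] [ 0.469 -0.237  0.01 ]
rest [ 0.614 -0.29   0.006] [ 0.612 -0.29   0.01 ]
hp [ 0.608 -0.385  0.028] [ 0.621 -0.386  0.01 ]
grey [0.632 0.398 0.001] [0.626 0.392 0.01 ]
yel [0.683 0.226 0.003] [0.677 0.223 0.01 ]
bench [ 0.431 -0.107  0.001] [ 0.426 -0.108  0.01 ]
```

View pics/zA.png

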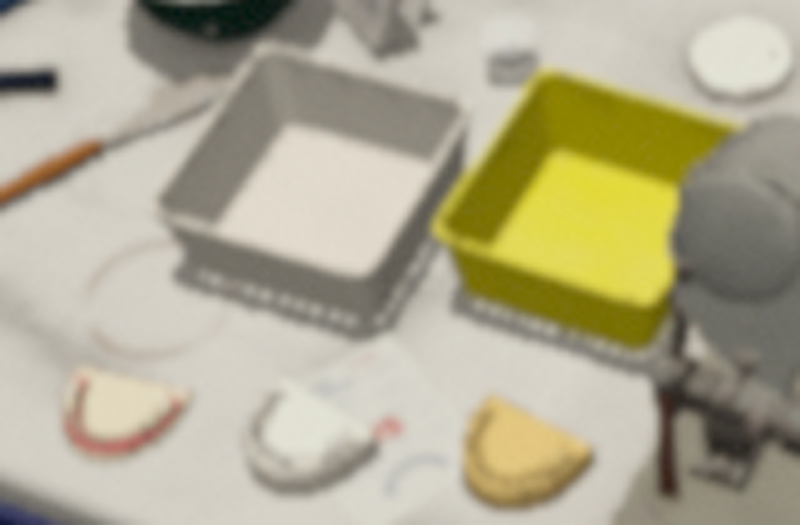

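View pics/zB.png

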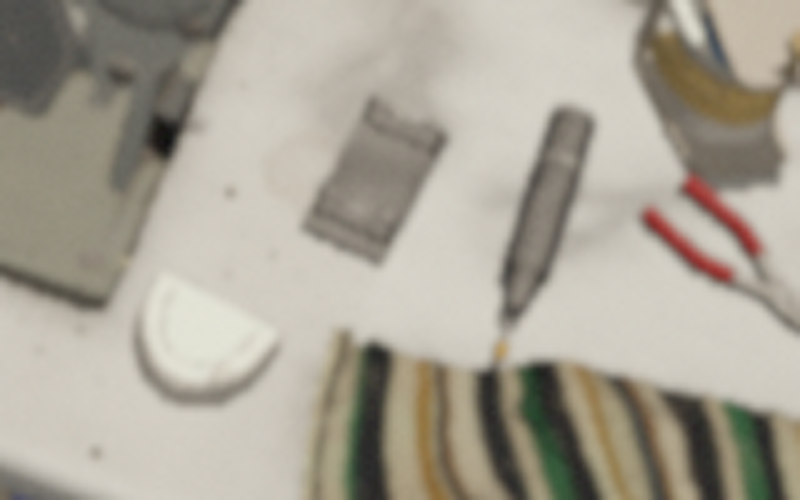

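w1 (148,187) shows a toothed arch, w2 (320,247) a smooth ridge. I'll confirm with heights and measure outlines.

Run:
```python
from h import *
for n in("side","scene"):
    d=np.load(f"pics/{n}0.npy");m=manip.camera_model(n);X=cloud(d,m)
    for k,c,r in (("den",(.428,.409),.06),("w1",(.455,.29),.055),("st",(.495,.173),.055),("w2",(.463,-.238),.06),("hp",(.61,-.385),.1),("rest",(.614,-.29),.06)):
        M=(np.hypot(X[...,0]-c[0],X[...,1]-c[1])<r)&(d>0)
        if k=="hp": M&=abs(X[...,1]-c[1])<.045
        if k=="rest": M&=abs(X[...,1]-c[1])<.05
        lo={"den":.004,"rest":.004}.get(k,.010)
        P=X[M&(X[...,2]>lo)&(X[...,2]<.06)]
        if len(P)<20: print(n,k,len(P)); continue
        rc=cv2.minAreaRect((P[:,:2]*1000).astype(np.float32))
        print(n,k,len(P),"floor",np.percentile(X[M][:,2],10).round(4),"top",np.percentile(P[:,2],[50,90,97,100]).round(4),"rect",np.round(rc[0]),np.round(rc[1]),round(rc[2],1),"med",np.median(P[:,:2],0).round(3))
    p=cv2.imread(f"pics/{n}0.png");hsv=cv2.cvtColor(p,cv2.COLOR_BGR2HSV)
    M=(hsv[...,0]>22)&(hsv[...,0]<34)&(hsv[...,1]>150)&(d>0)&(abs(X[...,0]-.68)<.15)&(abs(X[...,1]-.22)<.15)
    for lo,hi in((-.01,.012),(.055,.08)):
      P=X[M&(X[...,2]>lo)&(X[...,2]<hi)]
      if len(P)>9: print("yellow",lo,len(P),P.min(0).round(3),P.max(0).round(3),cv2.minAreaRect((P[:,:2]*1000).astype(np.float32)))
    M=(d>0)&(abs(X[...,0]-.63)<.12)&(abs(X[...,1]-.39)<.1)
    P=X[M&(X[...,2]>.05)&(X[...,2]<.075)]
    print("grey",len(P),P.min(0).round(3),P.max(0).round(3),cv2.minAreaRect((P[:,:2]*1000).astype(np.float32)))
```

```text
side den 356 floor -0.3207 top [0.0076 0.0136 0.0162 0.0194] rect [425. 406.] [106. 110.] 5.5 med [0.424 0.409]
side w1 394 floor -0.0012 top [0.0211 0.0281 0.0306 0.035 ] rect [448. 301.] [79. 65.] 71.3 med [0.445 0.295]
side st 396 floor -0.0016 top [0.0194 0.0262 0.0286 0.0314] rect [485. 177.] [76. 63.] 79.8 med [0.486 0.174]
side w2 523 floor -0.5714 top [0.0209 0.0256 0.0269 0.0342] rect [ 460. -226.] [95. 62.] 80.1 med [ 0.461 -0.234]
side hp 453 floor -0.0024 top [0.024  0.0284 0.0297 0.0336] rect [ 600. -391.] [178.  44.] 10.9 med [ 0.606 -0.387]
side rest 469 floor -0.0018 top [0.0069 0.0224 0.0281 0.0344] rect [ 611. -289.] [113.  91.] 0.6 med [ 0.606 -0.294]
yellow -0.01 772 [ 0.59   0.159 -0.005] [0.725 0.275 0.012] ((657.75439453125, 217.8470916748047), (135.39535522460938, 114.19110870361328), 4.030916690826416)
yellow 0.055 343 [0.575 0.129 0.055] [0.732 0.279 0.075] ((653.2947387695312, 203.79571533203125), (156.22459411621094, 148.4978485107422), 0.5023900270462036)
grey 598 [0.527 0.295 0.05 ] [0.75  0.49  0.075] ((640.2125854492188, 392.20147705078125), (226.28373
[... 176 characters left out ...]
oor -0.1735 top [0.0188 0.0252 0.0277 0.0295] rect [442. 294.] [71. 62.] 75.3 med [0.442 0.291]
scene st 228 floor -0.0038 top [0.0169 0.0233 0.0254 0.0274] rect [483. 172.] [73. 62.] 85.3 med [0.483 0.172]
scene w2 472 floor -0.2902 top [0.0194 0.0231 0.0244 0.0327] rect [ 459. -227.] [99. 61.] 80.0 med [ 0.46  -0.237]
scene hp 432 floor -0.0026 top [0.0225 0.0264 0.0274 0.0294] rect [ 598. -393.] [173.  43.] 9.9 med [ 0.605 -0.392]
scene rest 351 floor -0.0021 top [0.0056 0.0234 0.0278 0.031 ] rect [ 603. -297.] [53. 99.] 83.1 med [ 0.603 -0.295]
grey 397 [0.525 0.291 0.05 ] [0.749 0.489 0.075] ((638.389404296875, 389.96685791015625), (228.332275390625, 190.75433349609375), 3.109619140625)
```

Heights confirm: w1 (31 mm) has teeth and stays; w2 (24.5 mm) is the toothless cast. Now go above the stone cast and look with the wrist camera.

{"name": "move_arm", "arguments": {
  "series": [
    [-0.0325,-0.026,0,0],
    [-0.0325,-0.026,0,0],
    [-0.0325,-0.026,0,0],
    [-0.0325,-0.026,0,0],
    [-0.0325,-0.026,0,0],
    [-0.0325,-0.026,0,0],
    [-0.0325,-0.026,0,0],
    [-0.0325,-0.026,0,0],
    [-0.0325,-0.026,0,0],
    [-0.0325,-0.026,0,0],
    [-0.0325,-0.026,0,0],
    [-0.0325,-0.026,0,0]
  ],
  "gripper": -1
}}

```text
time: 1.3
tool_pos: [0.486, 0.1731, 0.2481]
orientation: [-0.0, 0.183, 0.983, -0.0]
contact_force: [-0.0, 1.1, -0.7]
grip_width: 0.0856
grasp_force: 0.0
```

{"name": "move_arm", "arguments": {
  "series": [
    [0,0,0,0.148],
    [0,0,0,0.148],
    [0,0,0,0.148],
    [0,0,0,0.148],
    [0,0,0,0.148],
    [0,0,0,0.148],
    [0,0,0,0.148],
    [0,0,0,0.148],
    [0,0,0,0.148],
    [0,0,0,0],
    [0,0,0,0]
  ]
}}

```text
time: 2.4
tool_pos: [0.4854, 0.1748, 0.2481]
orientation: [-0.0, 0.75, 0.661, -0.0]
contact_force: [-0.6, 0.0, 0.5]
grip_width: 0.0857
grasp_force: 0.0
```

```bash
cat >> h.py <<'E'
from scipy.spatial.transform import Rotation as Ro
def tool():
    s=manip.observe();q=s["orientation"];R=Ro.from_quat([q[1],q[2],q[3],q[0]]).as_matrix()
    return s,R
def go(x,y,z,yaw_deg=None):
    s,R=tool();yaw=np.degrees(np.arctan2(R[1,1],R[0,1]))
    print("yaw",yaw.round(1),"now",s["tool_pos"].round(4),"t",round(s["time"],1))
    if yaw_deg is not None:
        dt=(yaw_deg-yaw+90)%180-90
        print("turn tool z",-np.radians(dt).round(3)); R=R@Ro.from_euler("z",-dt,degrees=True).as_matrix()
    print("shift tool",(R.T@(np.array([x,y,z])-s["tool_pos"])).round(4))
def look(name):
    m=manip.camera_model("wrist");p,d=manip.capture("wrist")
    cv2.imwrite(f"pics/{name}.png",p);np.save(f"pics/{name}.npy",d);np.savez(f"pics/{name}_m.npz",**m)
    return p,d,m
def D(P,name=""):
    """fit a D outline from top points (m): minAreaRect of hull, heel = side of the rect closest to hull over its length"""
    rc=cv2.minAreaRect((P[:,:2]*1000).astype(np.float32));print(name,len(P),"rect",np.round(rc[0],1),np.round(rc[1],1),round(rc[2],1))
E
python3 - <<'E'
from h import *
go(.487,.175,.248)
p,d,m=look("w1");print(m["t"]@-m["R"], m["R"])
E
```

```text
yaw -7.2 now [0.4854 0.1748 0.2481] t 2.4
shift tool [0.0004 0.0016 0.0001]
[0.49442747 0.24647116 0.37486399] [[ 9.91997108e-01 -1.26260341e-01 -2.51930910e-04]
 [-1.20864723e-01 -9.50178331e-01  2.87320131e-01]
 [-3.65165172e-02 -2.84990290e-01 -9.57834578e-01]]
```

View pics/w1.png

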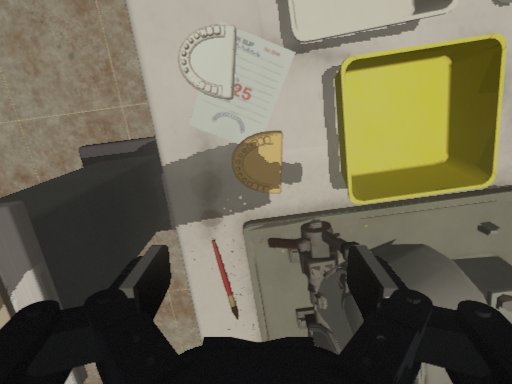

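The wrist view shows the stone cast at (260,162), the toothed white cast at (208,62), and the yellow pan at (420,115).

```bash
cat >> h.py <<'E'
def blob(X,d,c,r,lo,hi,name="",mask=None):
    M=(d>0)&(np.hypot(X[...,0]-c[0],X[...,1]-c[1])<r)&(X[...,2]>lo)&(X[...,2]<hi)
    if mask is not None: M&=mask
    M=cv2.morphologyEx(M.astype(np.uint8),cv2.MORPH_OPEN,np.ones((3,3)))
    n,L,S,_=cv2.connectedComponentsWithStats(M); k=1+S[1:,4].argmax()
    P=X[L==k]
    D(P,name); q=P[:,:2]
    print("   z pct",np.percentile(P[:,2],[5,50,98]).round(4),"cen",q.mean(0).round(4)); return P
E
python3 - <<'E'
from h import *
p=cv2.imread("pics/w1.png");d=np.load("pics/w1.npy");m=dict(np.load("pics/w1_m.npz"));X=cloud(d,m)
print("table z",np.median(X[250:300,190:230,2]))
hsv=cv2.cvtColor(p,cv2.COLOR_BGR2HSV)
for lo in(.003,.008,.013): P=blob(X,d,(.49,.174),.06,lo,.04,f"stone{lo}")
blob(X,d,(.45,.295),.06,.008,.05,"white")
y=(hsv[...,0]>22)&(hsv[...,0]<34)&(hsv[...,1]>150)
P=blob(X,d,(.66,.204),.15,.06,.09,"yel rim",y)
P=blob(X,d,(.66,.204),.15,-.02,.010,"yel floor",y)
E
```

```text
table z 0.0011825261198679061
stone0.003 2604 rect [484.4 176.8] [75.2 61.9] 84.7
   z pct [0.0164 0.0198 0.0287] cen [0.4882 0.1797]
stone0.008 2558 rect [483.9 177.5] [74.7 60.8] 82.1
   z pct [0.0173 0.0199 0.0287] cen [0.4882 0.1792]
stone0.013 2518 rect [484.1 177.5] [74.7 60.3] 82.1
   z pct [0.0176 0.0199 0.0287] cen [0.4882 0.1788]
white 3452 rect [443.6 297.3] [74.6 61.2] 78.5
   z pct [0.0191 0.0219 0.031 ] cen [0.4489 0.2969]
yel rim 1766 rect [689.6 176. ] [190.9 101.6] 50.8
   z pct [0.0608 0.0653 0.0699] cen [0.7045 0.1898]
yel floor 5150 rect [659.6 207.1] [121.6 127. ] 1.4
   z pct [0.0025 0.004  0.0087] cen [0.6909 0.2102]
```

{"name": "move_arm", "arguments": {
  "series": [
    [0.002,-0.002,0.025,0],
    [0,0,0.03,0],
    [0,0,0.03,0],
    [0,0,0.03,0],
    [0,0,0.03,0],
    [0,0,0.025,0],
    [0,0,0.02,0],
    [0,0,0.015,0],
    [0,0,0.013,0],
    [0,0,0.01,0],
    [0,0,0,0]
  ]
}}

```text
time: 3.55
tool_pos: [0.4833, 0.1767, 0.0193]
orientation: [-0.0, 0.751, 0.66, -0.001]
contact_force: [0.3, 0.3, 0.2]
grip_width: 0.0858
grasp_force: 0.0
```

{"name": "move_arm", "arguments": {
  "series": [
    [0,0,0,0],
    [0,0,0,0],
    [0,0,0,0],
    [0,0,0,0],
    [0,0,0,0],
    [0,0,0,0],
    [0,0,0,0],
    [0,0,0,0]
  ],
  "gripper": 0.6,
  "squeeze": 30
}}

```text
time: 4.35
tool_pos: [0.4844, 0.1771, 0.0213]
orientation: [0.0, 0.752, 0.66, 0.001]
contact_force: [-1.4, -1.2, 6.3]
grip_width: 0.059
grasp_force: 32.3
```

{"name": "move_arm", "arguments": {
  "series": [
    [0,0,-0.01,0],
    [0,0,-0.02,0],
    [0,0,-0.03,0],
    [0,0,-0.03,0],
    [0,0,-0.03,0],
    [0,0,-0.03,0],
    [0,0,-0.03,0],
    [0,0,-0.03,0],
    [0,0,-0.02,0],
    [0,0,-0.01,0],
    [0,0,0,0]
  ]
}}

```text
time: 5.45
tool_pos: [0.4842, 0.1772, 0.2616]
orientation: [0.0, 0.751, 0.66, 0.001]
contact_force: [-0.2, 0.2, -1.2]
grip_width: 0.059
grasp_force: 33.0
```

Run:
```python
from h import *
go(.55,.27,.26); s=manip.observe();print(s["grip_width"],s["grasp_force"],s["contact_force"])
```

```text
yaw -7.4 now [0.4842 0.1772 0.2616] t 5.5
shift tool [0.1005 0.0532 0.0018]
0.05904678142007621 32.96234257906235 [-0.24493729  0.23575443 -1.21660307]
```

{"name": "move_arm", "arguments": {
  "series": [
    [0.012,0.006,0,0],
    [0.022,0.012,0,0],
    [0.022,0.012,0,0],
    [0.022,0.012,0,0],
    [0.022,0.012,0,0],
    [0,0,0,0],
    [0,0,0,0]
  ]
}}

```text
time: 6.15
tool_pos: [0.5497, 0.2696, 0.2582]
orientation: [-0.0, 0.751, 0.66, -0.002]
contact_force: [0.2, -0.7, -0.9]
grip_width: 0.0585
grasp_force: 33.0
```

Run:
```python
from h import *
p,d,m=look("w2");X=cloud(d,m)
hsv=cv2.cvtColor(p,cv2.COLOR_BGR2HSV)
g=(hsv[...,1]<70)
blob(X,d,(.635,.385),.13,.055,.075,"grey rim",g)
blob(X,d,(.635,.385),.1,-.015,.012,"grey floor",g)
y=(hsv[...,0]>22)&(hsv[...,0]<34)&(hsv[...,1]>150)
blob(X,d,(.66,.204),.15,.06,.09,"yel rim",y)
blob(X,d,(.66,.204),.15,-.02,.012,"yel floor",y)
```

```text
grey rim 1301 rect [551.8 348.7] [ 81.2 172.5] 36.6
   z pct [0.0564 0.0629 0.0647] cen [0.5526 0.3476]
grey floor 13347 rect [607.  373.9] [133.  130.8] 3.2
   z pct [0.0025 0.0039 0.0089] cen [0.6096 0.3784]
yel rim 773 rect [715.4 177.7] [132.3  55.9] 59.3
   z pct [0.0609 0.0653 0.0697] cen [0.7126 0.1711]
yel floor 3865 rect [679.8 202.3] [ 80.6 119. ] 0.8
   z pct [0.0024 0.0038 0.0104] cen [0.6907 0.1991]
```

View pics/w2.png

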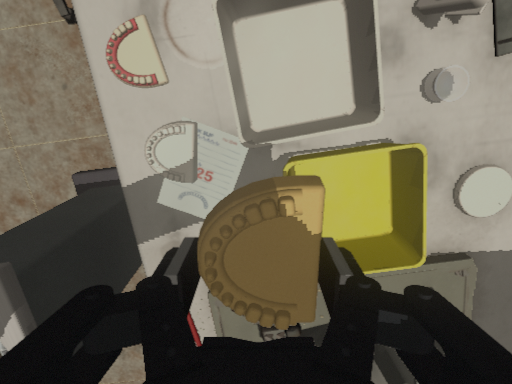

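Seen: grey pan near-rim corners about (242,140) and (383,118), floor corners (247,129) and (366,107); denture (135,55); yellow pan rim corners (287,160), (427,147), (425,270).

Run:
```python
from h import *
m=dict(np.load("pics/w2_m.npz"))
for n,px,z in(("gBL",(242,140),.062),("gBR",(383,118),.062),("gTLleft",(217,3),.062),("gTR",(378,30),.062),("fBL",(247,129),.006),("fBR",(366,107),.006),("yBL",(285,162),.068),("yTR",(427,146),.068),("yBR",(425,270),.068)):print(n,ray(px,z,m)[:2].round(4))
ps=cv2.imread("pics/side0.png");ms=manip.camera_model("side")
for n,px in(("gBL",(85+165/5,100+212/5)),("gT",(85+262/5,100+45/5)),("gR",(85+467/5,100+108/5)),("gBR",(85+370/5,100+285/5))):print(n,ray(px,.062,ms)[:2].round(4))
for n,px in(("yBL",(85+437/5,100+232/5)),("yT",(85+545/5,100+72/5))):print(n,ray(px,.068,ms)[:2].round(4))
```

```text
gBL [0.5366 0.3058]
gBR [0.6855 0.3094]
gTLleft [0.5317 0.4354]
gTR [0.6816 0.3928]
fBL [0.5408 0.3121]
fBR [0.6872 0.3195]
yBL [0.5792 0.2775]
yTR [0.7286 0.2753]
yBR [0.7309 0.1266]
gBL [0.5341 0.4312]
gT [0.6782 0.4514]
gR [0.6824 0.3064]
gBR [0.5342 0.2903]
yBL [0.5817 0.271 ]
yT [0.7245 0.2732]
```

Run:
```python
from h import *
go(.608,.378,.1)
```

```text
yaw -7.5 now [0.5497 0.2687 0.2587] t 6.2
shift tool [0.1163 0.044  0.1583]
```

{"name": "move_arm", "arguments": {
  "series": [
    [0.016,0.004,0,0],
    [0.02,0.008,0,0],
    [0.02,0.008,0,0],
    [0.02,0.008,0,0],
    [0.02,0.008,0,0],
    [0.02,0.008,0,0],
    [0,0,0.03,0],
    [0,0,0.03,0],
    [0,0,0.03,0],
    [0,0,0.03,0],
    [0,0,0.03,0],
    [0,0,0.01,0]
  ]
}}

```text
time: 7.4
tool_pos: [0.6064, 0.3764, 0.0963]
orientation: [-0.001, 0.752, 0.659, -0.004]
contact_force: [-0.0, 0.2, -1.6]
grip_width: 0.0589
grasp_force: 32.9
```

{"name": "move_arm", "arguments": {
  "series": [
    [0,0,0.02,0],
    [0,0,0.02,0],
    [0,0,0.015,0],
    [0,0,0.006,0],
    [0,0,0.004,0],
    [0,0,0.002,0],
    [0,0,0,0]
  ]
}}

```text
time: 8.1
tool_pos: [0.6095, 0.3786, 0.0339]
orientation: [0.0, 0.752, 0.66, 0.0]
contact_force: [0.5, 0.1, -1.6]
grip_width: 0.0587
grasp_force: 33.0
```

{"name": "move_arm", "arguments": {
  "series": [
    [0,0,0.002,0],
    [0,0,0.002,0],
    [0,0,0.001,0],
    [0,0,0,0],
    [0,0,0,0]
  ]
}}

```text
time: 8.6
tool_pos: [0.609, 0.3784, 0.0283]
orientation: [-0.0, 0.752, 0.66, 0.0]
contact_force: [0.1, -0.4, -1.0]
grip_width: 0.059
grasp_force: 33.0
```

{"name": "move_arm", "arguments": {
  "series": [
    [0,0,0.001,0],
    [0,0,0.001,0],
    [0,0,0.001,0],
    [0,0,0,0],
    [0,0,0,0]
  ]
}}

```text
time: 9.1
tool_pos: [0.6092, 0.3787, 0.0273]
orientation: [-0.0, 0.752, 0.66, 0.0]
contact_force: [-3.0, -1.3, 10.1]
grip_width: 0.0584
grasp_force: 34.5
```

Contact. Release partway, then lift.

{"name": "move_arm", "arguments": {
  "series": [
    [0,0,0,0],
    [0,0,0,0],
    [0,0,0,0],
    [0,0,0,0],
    [0,0,0,0],
    [0,0,-0.005,0],
    [0,0,-0.02,0],
    [0,0,-0.03,0],
    [0,0,-0.04,0],
    [0,0,-0.04,0],
    [0,0,-0.04,0],
    [0,0,-0.04,0]
  ],
  "gripper": -0.75
}}

```text
time: 10.3
tool_pos: [0.6092, 0.3782, 0.2441]
orientation: [0.0, 0.752, 0.66, 0.001]
contact_force: [0.1, 1.0, 1.0]
grip_width: 0.0746
grasp_force: 0.0
```

Run:
```python
from h import *
go(.48,.33,.28)
s=manip.observe();print(s["grip_width"])
```

```text
yaw -7.5 now [0.6092 0.3782 0.2441] t 10.3
shift tool [-0.0646 -0.1217 -0.0362]
0.0746495837990561
```

{"name": "move_arm", "arguments": {
  "series": [
    [-0.01,-0.018,-0.006,0],
    [-0.01,-0.02,-0.006,0],
    [-0.01,-0.02,-0.006,0],
    [-0.01,-0.02,-0.006,0],
    [-0.01,-0.02,-0.006,0],
    [-0.01,-0.02,-0.006,0],
    [0,0,0,0],
    [0,0,0,0]
  ]
}}

```text
time: 11.1
tool_pos: [0.4846, 0.3345, 0.2781]
orientation: [-0.0, 0.752, 0.66, 0.001]
contact_force: [-0.3, -0.2, -0.3]
grip_width: 0.0747
grasp_force: 0.0
```

Run:
```python
from h import *
p,d,m=look("w3");X=cloud(d,m)
blob(X,d,(.42,.405),.06,.003,.04,"denture")
blob(X,d,(.42,.405),.06,.006,.04,"denture6")
P=blob(X,d,(.61,.378),.06,.015,.05,"stone in pan")
go(.44,-.1,.42)
```

```text
denture 2442 rect [420.3 410.4] [61.3 75.7] 9.1
   z pct [0.0055 0.0079 0.0171] cen [0.4251 0.4119]
denture6 2147 rect [419.9 410.7] [60.2 73.5] 8.7
   z pct [0.0064 0.0081 0.0171] cen [0.4239 0.412 ]
stone in pan 2612 rect [609.4 379.2] [74.5 60.9] 81.1
   z pct [0.022  0.0255 0.0338] cen [0.6114 0.3796]
yaw -7.5 now [0.485  0.3345 0.2775] t 11.2
shift tool [-0.4364  0.012  -0.1432]
```

View pics/w3.png

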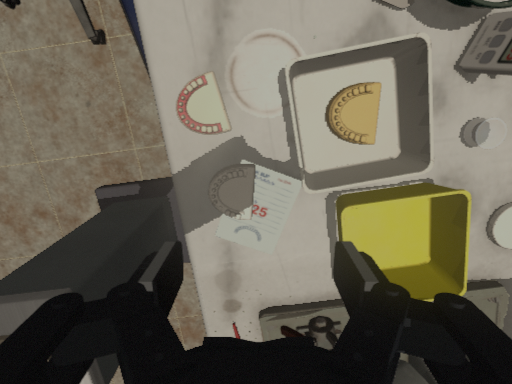

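Stone cast lies flat and centred at (360,112); denture at (203,103), front to the left. Next, the toothless cast, going high past the cutter.

{"name": "move_arm", "arguments": {
  "series": [
    [0,0,-0.03,0],
    [0,0,-0.04,0],
    [0,0,-0.04,0],
    [-0.03,0.001,-0.03,0],
    [-0.045,0.002,0,0],
    [-0.045,0.002,0,0],
    [-0.045,0.002,0,0],
    [-0.045,0.002,0,0],
    [-0.045,0.002,0,0],
    [-0.045,0.002,0,0],
    [-0.045,0.0,0,0],
    [-0.045,0.0,0,0]
  ],
  "gripper": -1
}}

```text
time: 12.35
tool_pos: [0.4468, -0.0565, 0.4168]
orientation: [0.001, 0.752, 0.659, 0.0]
contact_force: [0.6, 0.6, -0.2]
grip_width: 0.0854
grasp_force: 0.0
```

{"name": "move_arm", "arguments": {
  "series": [
    [-0.045,0,0,0],
    [-0.045,0,0,0],
    [-0.045,0,0,0],
    [-0.03,0,0,0],
    [0,0,0.03,0],
    [0,0,0.03,0],
    [0,0,0.03,0],
    [0,0,0.02,0],
    [0,0,0,0],
    [0,0,0,0]
  ]
}}

```text
time: 13.35
tool_pos: [0.4257, -0.2186, 0.3068]
orientation: [0.0, 0.752, 0.659, -0.0]
contact_force: [0.8, -0.0, 0.4]
grip_width: 0.0852
grasp_force: 0.0
```

Run:
```python
from h import *
p,d,m=look("w4");X=cloud(d,m)
print(manip.observe()["q"].round(2))
for lo in(.008,.014): blob(X,d,(.463,-.238),.06,lo,.04,"toothless")
go(.463,-.238,.3)
```

```text
[-0.09  0.37  0.7   1.91 -0.29  0.96  0.62]
toothless 1919 rect [ 458.3 -235.5] [74.9 60.8] 81.0
   z pct [0.0182 0.0217 0.0264] cen [ 0.462  -0.2338]
toothless 1864 rect [ 458.3 -235.8] [74.2 60.8] 81.0
   z pct [0.0195 0.0217 0.0265] cen [ 0.4621 -0.2345]
yaw -7.5 now [ 0.426  -0.2187  0.3074] t 13.4
shift tool [-0.0143  0.0391  0.0075]
```

View pics/w4.png

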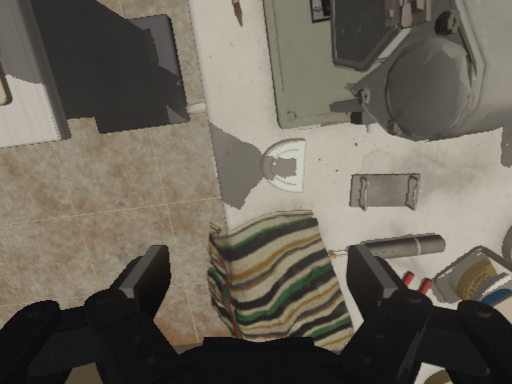

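Toothless cast at (284,165), smooth ridge; rest at (385,190); handpiece (400,247), bur to the left. Check clearance near the cast.

Run:
```python
from h import *
d=np.load("pics/w4.npy");m=dict(np.load("pics/w4_m.npz"));X=cloud(d,m)
for y in np.arange(-.34,-.12,.02):
    print(round(y,2),[ (lambda P:round(float(np.percentile(P,98)),3) if len(P)>3 else None)(X[(d>0)&(abs(X[...,0]-x)<.01)&(abs(X[...,1]-y)<.01)][:,2]) for x in np.arange(.38,.58,.02)])
p=cv2.imread("pics/w4.png")
for lo in(.010,):blob(X,d,(.61,-.385),.1,lo,.05,"hp",abs(X[...,1]+.385)<.045)
P=blob(X,d,(.61,-.295),.07,.003,.05,"rest",abs(X[...,1]+.295)<.05)
P=blob(X,d,(.61,-.295),.07,.003,.010,"rest plate",abs(X[...,1]+.295)<.05)
go(.4585,-.238,.022,-9)
```

```text
-0.34 [0.012, 0.01, 0.009, 0.011, 0.011, 0.012, 0.012, 0.003, 0.003, 0.003]
-0.32 [0.01, 0.008, 0.008, 0.011, 0.019, 0.025, 0.022, 0.003, 0.003, 0.029]
-0.3 [0.003, 0.003, 0.005, 0.009, 0.021, 0.028, 0.029, 0.003, 0.003, 0.031]
-0.28 [0.003, 0.003, 0.003, 0.003, 0.025, 0.023, 0.003, 0.003, 0.003, 0.026]
-0.26 [0.003, 0.003, 0.003, 0.026, 0.027, 0.025, 0.003, 0.003, 0.003, 0.008]
-0.24 [0.003, 0.003, 0.02, 0.026, 0.333, 0.363, 0.363, 0.003, 0.003, 0.003]
-0.22 [0.371, 0.003, 0.376, 0.379, 0.376, 0.376, 0.37, 0.003, 0.003, 0.004]
-0.2 [0.372, 0.385, 0.386, 0.387, 0.384, 0.026, 0.022, 0.003, 0.003, 0.181]
-0.18 [0.003, 0.003, 0.003, 0.003, 0.033, 0.033, 0.033, 0.033, 0.137, 0.191]
-0.16 [0.003, 0.003, 0.003, 0.003, 0.033, 0.033, 0.024, 0.028, 0.137, 0.196]
-0.14 [0.003, 0.003, 0.003, 0.004, 0.033, 0.024, 0.024, 0.024, 0.137, 0.197]
-0.12 [0.003, 0.004, 0.004, 0.003, 0.027, 0.024, 0.023, 0.093, 0.136, 0.197]
hp 1309 rect [ 629.1 -385.5] [ 27.  115.3] 89.8
   z pct [0.0147 0.0259 0.0293] cen [ 0.631  -0.3813]
rest 2240 rect [ 604.6 -294.1] [50.1 99.8] 82.7
   z pct [0.0057 0.0073 0.0305] cen [ 0.6035 -0.2932]
rest plate 1495 rect [ 610.9 -295. ] [50. 76.] 82.6
   z pct [0.0057 0.0071 0.0088] cen [ 0.6122 -0.2945]
yaw -7.5 now [ 0.426  -0.2187  0.3074] t 13.4
turn tool z 0.027
shift tool [-0.0137  0.0346  0.2855]
```

{"name": "move_arm", "arguments": {
  "series": [
    [-0.007,0.012,0.02,0.027],
    [-0.007,0.023,0.03,0],
    [0,0,0.04,0],
    [0,0,0.04,0],
    [0,0,0.04,0],
    [0,0,0.03,0],
    [0,0,0.03,0],
    [0,0,0.02,0],
    [0,0,0.015,0],
    [0,0,0.01,0],
    [0,0,0.01,0],
    [0,0,0,0]
  ]
}}

```text
time: 14.6
tool_pos: [0.4582, -0.2368, 0.021]
orientation: [-0.0, 0.76, 0.65, 0.0]
contact_force: [0.1, -0.3, -0.1]
grip_width: 0.0855
grasp_force: 0.0
```

{"name": "move_arm", "arguments": {
  "series": [
    [0,0,0,0],
    [0,0,0,0],
    [0,0,0,0],
    [0,0,0,0],
    [0,0,0,0],
    [0,0,0,0],
    [0,0,0,0],
    [0,0,0,0]
  ],
  "gripper": 0.6
}}

```text
time: 15.4
tool_pos: [0.4585, -0.2371, 0.0224]
orientation: [0.001, 0.76, 0.65, 0.0]
contact_force: [-0.4, 1.0, 5.8]
grip_width: 0.0591
grasp_force: 31.7
```

{"name": "move_arm", "arguments": {
  "series": [
    [0,0,-0.01,0],
    [0,0,-0.02,0],
    [0,0,-0.03,0],
    [0,0,-0.04,0],
    [0,0,-0.045,0],
    [0,0,-0.045,0],
    [0,0,-0.045,0],
    [0,0,-0.045,0],
    [0,0,-0.045,0],
    [0,0,-0.045,0],
    [0,0,-0.03,0],
    [0,0,0,0]
  ]
}}

```text
time: 16.6
tool_pos: [0.4586, -0.2382, 0.426]
orientation: [0.004, 0.761, 0.649, 0.002]
contact_force: [-0.1, -0.1, -1.9]
grip_width: 0.0588
grasp_force: 32.8
```

Run:
```python
from h import *
go(.46,.20,.42,0)
```

```text
yaw -9.0 now [ 0.4586 -0.2382  0.426 ] t 16.6
turn tool z -0.157
shift tool [0.4382 0.0013 0.0047]
```

{"name": "move_arm", "arguments": {
  "series": [
    [0,0,0,-0.077],
    [0,0,0,-0.08],
    [0.03,0,0,0],
    [0.045,0,0,0],
    [0.045,0,0,0],
    [0.045,0,0,0],
    [0.045,0,0,0],
    [0.045,0,0,0],
    [0.045,0,0,0],
    [0.045,0,0,0],
    [0.045,0,0,0],
    [0.045,0,0,0]
  ]
}}

```text
time: 17.8
tool_pos: [0.4564, 0.1996, 0.4205]
orientation: [-0.0, 0.707, 0.707, -0.001]
contact_force: [2.4, -0.3, -0.7]
grip_width: 0.0592
grasp_force: 32.8
```

Run:
```python
from h import *
go(.655,.202,.2,0);print(manip.observe()["grip_width"])
```

```text
yaw -0.0 now [0.4564 0.1996 0.4205] t 17.8
turn tool z -0.0
shift tool [0.0026 0.199  0.2202]
0.059164048193096876
```

{"name": "move_arm", "arguments": {
  "series": [
    [0,0.04,0,0],
    [0,0.04,0,0],
    [0,0.04,0,0],
    [0,0.04,0,0],
    [0,0.038,0.02,0],
    [0,0,0.04,0],
    [0,0,0.04,0],
    [0,0,0.04,0],
    [0,0,0.04,0],
    [0,0,0.04,0],
    [0,0,0,0]
  ]
}}

```text
time: 18.9
tool_pos: [0.6504, 0.1975, 0.1943]
orientation: [-0.004, 0.707, 0.707, -0.006]
contact_force: [-0.6, 0.2, -1.5]
grip_width: 0.0591
grasp_force: 33.0
```

Run:
```python
from h import *
go(.655,.202,.03,0)
p,d,m=look("w5");X=cloud(d,m)
hsv=cv2.cvtColor(p,cv2.COLOR_BGR2HSV)
y=(hsv[...,0]>22)&(hsv[...,0]<34)&(hsv[...,1]>120)
blob(X,d,(.655,.202),.15,.055,.08,"rim",y)
```

```text
yaw -0.0 now [0.6504 0.1975 0.1943] t 18.9
turn tool z -0.001
shift tool [0.0051 0.0069 0.1642]
rim 2307 rect [701.8 235.1] [ 87.4 178.2] 39.5
   z pct [0.0564 0.0683 0.0705] cen [0.7072 0.2351]
```

View pics/w5.png

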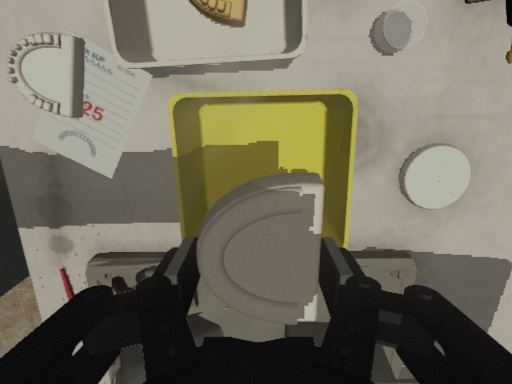

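The held cast is over the yellow pan, whose far rim corners are at (171,95) and (357,92).

Run:
```python
from h import *
m=dict(np.load("pics/w5_m.npz"))
print(ray((171,94),.068,m),ray((357,91),.068,m)); go(.655,.202,.03,0)
```

```text
[0.57873626 0.27634586 0.068     ] [0.72698156 0.27841292 0.068     ]
yaw -0.0 now [0.653  0.1978 0.1981] t 18.9
turn tool z -0.0
shift tool [0.0046 0.0033 0.1681]
```

{"name": "move_arm", "arguments": {
  "series": [
    [0.005,0.0,0.02,0],
    [0,0,0.03,0],
    [0,0,0.03,0],
    [0,0,0.03,0],
    [0,0,0.025,0],
    [0,0,0.02,0],
    [0,0,0.008,0],
    [0,0,0.003,0],
    [0,0,0.001,0],
    [0,0,0,0],
    [0,0,0,0]
  ]
}}

```text
time: 20.05
tool_pos: [0.6566, 0.2034, 0.0356]
orientation: [0.0, 0.707, 0.707, 0.001]
contact_force: [0.9, -0.4, -1.8]
grip_width: 0.0591
grasp_force: 33.0
```

{"name": "move_arm", "arguments": {
  "series": [
    [0,0,0.001,0],
    [0,0,0.001,0],
    [0,0,0,0],
    [0,0,0,0]
  ]
}}

```text
time: 20.45
tool_pos: [0.6558, 0.2031, 0.0322]
orientation: [-0.0, 0.707, 0.707, -0.0]
contact_force: [-1.0, 0.6, -1.0]
grip_width: 0.0589
grasp_force: 33.0
```

{"name": "move_arm", "arguments": {
  "series": [
    [0,0,0.001,0],
    [0,0,0.001,0],
    [0,0,0.001,0],
    [0,0,0.001,0],
    [0,0,0,0],
    [0,0,0,0]
  ]
}}

```text
time: 21.05
tool_pos: [0.6558, 0.2032, 0.0283]
orientation: [-0.0, 0.707, 0.707, -0.0]
contact_force: [0.7, -0.2, -1.2]
grip_width: 0.0588
grasp_force: 33.0
```

{"name": "move_arm", "arguments": {
  "series": [
    [0,0,0.001,0],
    [0,0,0.001,0],
    [0,0,0,0],
    [0,0,0,0]
  ]
}}

```text
time: 21.45
tool_pos: [0.656, 0.203, 0.0269]
orientation: [0.0, 0.707, 0.707, 0.0]
contact_force: [-2.1, -0.4, 5.0]
grip_width: 0.0588
grasp_force: 33.8
```

{"name": "move_arm", "arguments": {
  "series": [
    [0,0,0,0],
    [0,0,0,0],
    [0,0,0,0],
    [0,0,0,0],
    [0,0,0,0],
    [0,0,-0.005,0],
    [0,0,-0.02,0],
    [0,0,-0.04,0],
    [0,0,-0.045,0],
    [0,0,-0.045,0],
    [0,0,-0.045,0],
    [0,0,-0.045,0]
  ],
  "gripper": -0.75
}}

```text
time: 22.65
tool_pos: [0.6555, 0.2031, 0.2737]
orientation: [0.0, 0.707, 0.707, 0.0]
contact_force: [0.8, -0.1, -0.3]
grip_width: 0.0747
grasp_force: 0.0
```

{"name": "move_arm", "arguments": {
  "series": [
    [-0.04,0,-0.02,0],
    [0,0,0,0],
    [0,0,0,0]
  ]
}}

```text
time: 22.95
tool_pos: [0.6561, 0.1615, 0.2925]
orientation: [0.0, 0.708, 0.706, 0.001]
contact_force: [-0.5, 1.5, -0.4]
grip_width: 0.0745
grasp_force: 0.0
```

Run:
```python
from h import *
p,d,m=look("w6");X=cloud(d,m)
hsv=cv2.cvtColor(p,cv2.COLOR_BGR2HSV)
for lo in (.018,.022): P=blob(X,d,(.655,.203),.055,lo,.04,"cast in pan",hsv[...,1]<110)
A=np.c_[P[:,:2],np.ones(len(P))]
Q=P[P[:,2]<.029];print("plane",np.linalg.lstsq(np.c_[Q[:,:2],np.ones(len(Q))],Q[:,2],rcond=None)[0])
go(.42,.4105,.28,9)
```

```text
cast in pan 2251 rect [656.3 204.7] [73.2 59.3] 89.5
   z pct [0.0241 0.0264 0.0311] cen [0.66   0.2054]
cast in pan 2235 rect [656.4 204.6] [73.1 59.2] 89.7
   z pct [0.0242 0.0264 0.0311] cen [0.6601 0.2052]
plane [-0.01746247  0.00434363  0.03680903]
yaw -0.1 now [0.6555 0.1632 0.2913] t 23.0
turn tool z -0.158
shift tool [ 0.2811 -0.1939  0.0116]
```

View pics/w6.png

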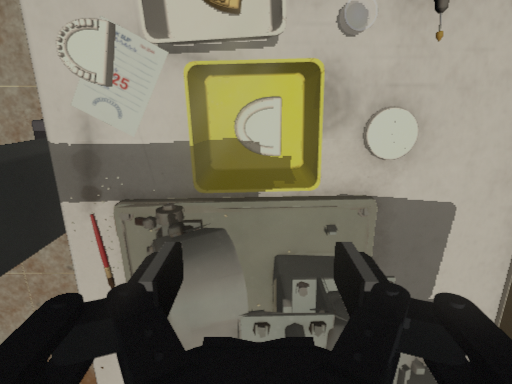

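Toothless cast flat at (265,127) in the pan. Now the denture.

{"name": "move_arm", "arguments": {
  "series": [
    [0,0,0,-0.079],
    [0,0,0,-0.079],
    [0.028,-0.019,0,0],
    [0.028,-0.02,0,0],
    [0.028,-0.02,0,0],
    [0.028,-0.02,0,0],
    [0.028,-0.02,0,0],
    [0.028,-0.02,0,0],
    [0.028,-0.02,0,0],
    [0.028,-0.02,0,0],
    [0.028,-0.02,0,0],
    [0,0,0,0]
  ],
  "gripper": -1
}}

```text
time: 24.2
tool_pos: [0.4333, 0.3899, 0.2895]
orientation: [-0.003, 0.645, 0.764, -0.001]
contact_force: [-0.4, 0.6, -0.1]
grip_width: 0.0856
grasp_force: 0.0
```

{"name": "move_arm", "arguments": {
  "series": [
    [0,-0.015,0,0],
    [0,0,0,0],
    [0,0,0,0]
  ]
}}

```text
time: 24.5
tool_pos: [0.4245, 0.3818, 0.2908]
orientation: [0.0, 0.649, 0.761, -0.0]
contact_force: [0.8, 0.2, 0.1]
grip_width: 0.0854
grasp_force: 0.0
```

Run:
```python
from h import *
s,_=tool()
p,d,m=look("w7");X=cloud(d,m)
blob(X,d,(.42,.405),.06,.003,.04,"denture")
blob(X,d,(.42,.405),.06,.006,.04,"denture6")
go(.4205,.4105,.1,9)
```

```text
denture 2095 rect [420.2 410.4] [61.3 73.9] 9.2
   z pct [0.0056 0.0079 0.017 ] cen [0.4239 0.4126]
denture6 1867 rect [420.1 410.2] [58.4 73.4] 10.3
   z pct [0.0064 0.0081 0.017 ] cen [0.4236 0.4122]
yaw 9.0 now [0.425  0.3815 0.291 ] t 24.6
turn tool z 0.001
shift tool [2.940e-02 1.000e-04 1.909e-01]
```

{"name": "move_arm", "arguments": {
  "series": [
    [0.015,0,0.03,0],
    [0.015,0,0.04,0],
    [0,0,0.04,0],
    [0,0,0.04,0],
    [0,0,0.04,0],
    [0,0,0.03,0],
    [0,0,0.02,0],
    [0,0,0.015,0],
    [0,0,0.01,0],
    [0,0,0.005,0],
    [0,0,0,0]
  ],
  "squeeze": 25
}}

```text
time: 25.65
tool_pos: [0.4201, 0.4112, 0.0212]
orientation: [-0.0, 0.649, 0.761, 0.0]
contact_force: [0.3, 1.1, -0.1]
grip_width: 0.0854
grasp_force: 0.0
```

Run:
```python
from h import *
go(.4205,.4105,.0205,9)
```

```text
yaw 9.0 now [0.4201 0.4112 0.0212] t 25.6
turn tool z 0.001
shift tool [-0.0007  0.0002  0.0007]
```

{"name": "move_arm", "arguments": {
  "series": [
    [0,0,0.001,0],
    [0,0,0,0],
    [0,0,0,0],
    [0,0,0,0],
    [0,0,0,0],
    [0,0,0,0],
    [0,0,0,0],
    [0,0,0,0]
  ],
  "gripper": 0.5
}}

```text
time: 26.45
tool_pos: [0.4203, 0.4125, 0.0234]
orientation: [-0.001, 0.649, 0.761, 0.002]
contact_force: [-3.6, -2.1, 19.2]
grip_width: 0.0214
grasp_force: 10.1
```

{"name": "move_arm", "arguments": {
  "series": [
    [0,0,-0.005,0],
    [0,0,-0.01,0],
    [0,0,-0.02,0],
    [0,0,-0.03,0],
    [0,0,-0.04,0],
    [0,0,-0.04,0],
    [0,0,-0.04,0],
    [0,0,-0.03,0],
    [0,0,0,0.078],
    [0,0,0,0.08],
    [0,0,0,0],
    [0,0,0,0]
  ]
}}

```text
time: 27.65
tool_pos: [0.4196, 0.411, 0.2354]
orientation: [0.0, 0.706, 0.708, -0.0]
contact_force: [-0.0, 0.1, -0.6]
grip_width: 0.0215
grasp_force: 0.0
```

Run:
```python
from h import *
go(.6563,.2043,.23,-.4)
p,d,m=look("w8");X=cloud(d,m);cv2.imwrite("pics/w8c.png",p[130:384,100:420])
print(manip.observe()["grip_width"])
```

```text
yaw 0.1 now [0.4196 0.411  0.2354] t 27.6
turn tool z 0.009
shift tool [-0.2051  0.2381  0.0054]
0.021381294619535654
```

View pics/w8c.png

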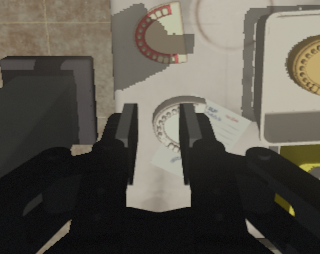

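The fingers closed to 21 mm: they rode over the denture (the open pads stand back, so I was about 8 mm too high), and it moved to about full-frame (265,160). Measure it again.

Run:
```python
from h import *
p=cv2.imread("pics/w8.png");d=np.load("pics/w8.npy");m=dict(np.load("pics/w8_m.npz"));X=cloud(d,m)
print(X[160,278])
blob(X,d,X[160,278],.055,.003,.04,"denture")
blob(X,d,X[160,278],.055,.006,.04,"denture6")
blob(X,d,(.4436,.2973),.055,.008,.05,"white")
```

```text
[0.44325313 0.41835921 0.00749714]
denture 2575 rect [420.2 410.8] [61.5 75.2] 9.1
   z pct [0.0057 0.0078 0.0169] cen [0.424  0.4132]
denture6 2334 rect [420.1 410.3] [59.7 73.8] 9.2
   z pct [0.0064 0.008  0.0169] cen [0.4239 0.4123]
white 1302 rect [442.1 307.6] [74.8 49.1] 58.1
   z pct [0.0114 0.0219 0.0305] cen [0.438  0.3064]
```

Denture did not move. Retry lower (TCP at about 14 mm).

{"name": "move_arm", "arguments": {
  "series": [
    [0,0.001,0,-0.077],
    [0,0,0,-0.08],
    [0,0,0.03,0],
    [0,0,0.04,0],
    [0,0,0.04,0],
    [0,0,0.035,0],
    [0,0,0.03,0],
    [0,0,0.02,0],
    [0,0,0.01,0],
    [0,0,0.01,0],
    [0,0,0,0],
    [0,0,0,0]
  ],
  "gripper": -1
}}

```text
time: 28.9
tool_pos: [0.4213, 0.4115, 0.021]
orientation: [0.0, 0.649, 0.76, 0.001]
contact_force: [0.3, 0.1, 0.8]
grip_width: 0.0852
grasp_force: 0.0
```

Run:
```python
from h import *
go(.4203,.4106,.0135,9);print(manip.observe()["contact_force"])
```

```text
yaw 9.0 now [0.4213 0.4115 0.021 ] t 28.9
turn tool z 0.0
shift tool [-0.0008 -0.0011  0.0075]
[0.30666192 0.08787373 0.84550784]
```

{"name": "move_arm", "arguments": {
  "series": [
    [-0.001,-0.001,0.004,0],
    [0,0,0.0035,0],
    [0,0,0,0],
    [0,0,0,0]
  ]
}}

```text
time: 29.3
tool_pos: [0.42, 0.4101, 0.0129]
orientation: [-0.0, 0.649, 0.76, 0.0]
contact_force: [0.5, -0.1, -0.1]
grip_width: 0.0854
grasp_force: 0.0
```

{"name": "move_arm", "arguments": {
  "series": [
    [0,0,0,0],
    [0,0,0,0],
    [0,0,0,0],
    [0,0,0,0],
    [0,0,0,0],
    [0,0,0,0],
    [0,0,0,0]
  ],
  "gripper": 0
}}

```text
time: 30.0
tool_pos: [0.4203, 0.4101, 0.0134]
orientation: [0.0, 0.649, 0.76, 0.0]
contact_force: [-1.2, -0.2, 5.3]
grip_width: 0.0598
grasp_force: 25.8
```

Gripped at 60 mm. Lift, turn to the cast's yaw, check.

{"name": "move_arm", "arguments": {
  "series": [
    [0,0,-0.005,0],
    [0,0,-0.01,0],
    [0,0,-0.02,0],
    [0,0,-0.03,0],
    [0,0,-0.04,0],
    [0,0,-0.04,0],
    [0,0,-0.04,0],
    [0,0,-0.03,0],
    [0,0,0,0.08],
    [0,0,0,0.08],
    [0,0,0,0],
    [0,0,0,0]
  ]
}}

```text
time: 31.2
tool_pos: [0.4198, 0.4099, 0.228]
orientation: [-0.0, 0.707, 0.707, -0.0]
contact_force: [0.2, -1.2, -0.1]
grip_width: 0.0594
grasp_force: 25.7
```

Run:
```python
from h import *
go(.6563,.2045,.23,-.2)
p,d,m=look("w9");X=cloud(d,m);cv2.imwrite("pics/w9c.png",p[130:384,100:420])
s=manip.observe();print(s["grip_width"],s["grasp_force"])
t=s["tool_pos"]
h=t[2]-.0134
P=blob(X,d,t[:2],.05,h+.002,h+.012,"held denture (vs tcp)")
```

```text
yaw -0.1 now [0.4198 0.4099 0.228 ] t 31.2
turn tool z 0.002
shift tool [-0.2046  0.2373 -0.002 ]
0.05969293587473543 25.705021885223687
held denture (vs tcp) 11270 rect [421.  413.7] [75.3 67.8] 82.4
   z pct [0.2198 0.2218 0.226 ] cen [0.4263 0.4148]
```

View pics/w9c.png

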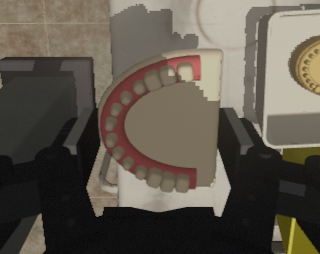

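Denture is held squarely (front left, heel right). Carry to the yellow pan.

{"name": "move_arm", "arguments": {
  "series": [
    [-0.01,0.012,0,0],
    [-0.02,0.023,0,0],
    [-0.02,0.023,0,0],
    [-0.02,0.023,0,0],
    [-0.02,0.023,0,0],
    [-0.02,0.023,0,0],
    [-0.02,0.023,0,0],
    [-0.02,0.023,0,0],
    [-0.02,0.023,0,0],
    [-0.02,0.023,0,0],
    [-0.015,0.018,0,0],
    [0,0,0,0]
  ]
}}

```text
time: 32.45
tool_pos: [0.6596, 0.1977, 0.2277]
orientation: [0.002, 0.71, 0.704, -0.001]
contact_force: [-0.6, -0.6, -0.9]
grip_width: 0.0597
grasp_force: 25.7
```

{"name": "move_arm", "arguments": {
  "series": [
    [0,0,0.03,0],
    [0,0,0.03,0],
    [0,0,0.03,0],
    [0,0,0.03,0],
    [0,0,0.02,0],
    [0,0,0,0],
    [0,0,0,0]
  ]
}}

```text
time: 33.15
tool_pos: [0.6565, 0.204, 0.088]
orientation: [0.0, 0.708, 0.706, -0.0]
contact_force: [-0.1, -0.3, 0.3]
grip_width: 0.0595
grasp_force: 25.8
```

Run:
```python
from h import *
go(.6563,.2042,.045,-.2)
s=manip.observe();print(s["grip_width"],s["grasp_force"])
```

```text
yaw -0.2 now [0.6565 0.204  0.088 ] t 33.1
turn tool z 0.001
shift tool [ 0.0002 -0.0002  0.043 ]
0.059505847575068216 25.80066820140928
```

{"name": "move_arm", "arguments": {
  "series": [
    [0,0,0.02,0],
    [0,0,0.015,0],
    [0,0,0.006,0],
    [0,0,0.003,0],
    [0,0,0.001,0],
    [0,0,0.001,0],
    [0,0,0,0],
    [0,0,0,0]
  ]
}}

```text
time: 33.95
tool_pos: [0.6567, 0.2044, 0.0422]
orientation: [0.0, 0.708, 0.706, 0.0]
contact_force: [-0.6, 0.4, -0.3]
grip_width: 0.0594
grasp_force: 25.8
```

{"name": "move_arm", "arguments": {
  "series": [
    [0,0,0.001,0],
    [0,0,0.001,0],
    [0,0,0,0],
    [0,0,0,0]
  ]
}}

```text
time: 34.35
tool_pos: [0.6564, 0.2043, 0.0398]
orientation: [-0.0, 0.708, 0.706, -0.0]
contact_force: [0.8, -0.2, -0.4]
grip_width: 0.0596
grasp_force: 25.8
```

{"name": "move_arm", "arguments": {
  "series": [
    [0,0,0.001,0],
    [0,0,0.001,0],
    [0,0,0,0],
    [0,0,0,0]
  ]
}}

```text
time: 34.75
tool_pos: [0.6566, 0.2043, 0.0381]
orientation: [0.0, 0.708, 0.706, 0.0]
contact_force: [-0.6, -1.2, 2.5]
grip_width: 0.0592
grasp_force: 26.9
```

{"name": "move_arm", "arguments": {
  "series": [
    [0,0,0,0],
    [0,0,0,0],
    [0,0,0,0],
    [0,0,0,0],
    [0,0,0,0],
    [0,0,-0.005,0],
    [0,0,-0.02,0],
    [0,0,-0.04,0],
    [0,0,-0.045,0],
    [0,0,-0.045,0],
    [0,0,-0.045,0],
    [0,0,-0.045,0]
  ],
  "gripper": -0.75
}}

```text
time: 35.95
tool_pos: [0.6561, 0.2042, 0.2852]
orientation: [0.0, 0.708, 0.706, 0.0]
contact_force: [1.6, 1.5, 0.2]
grip_width: 0.0749
grasp_force: 0.0
```

{"name": "move_arm", "arguments": {
  "series": [
    [-0.04,0,-0.01,0],
    [0,0,0,0],
    [0,0,0,0]
  ]
}}

```text
time: 36.25
tool_pos: [0.6564, 0.1626, 0.2937]
orientation: [0.0, 0.709, 0.705, 0.0]
contact_force: [-0.1, 0.8, 0.2]
grip_width: 0.0742
grasp_force: 0.0
```

Run:
```python
from h import *
p,d,m=look("w10");X=cloud(d,m)
cv2.imwrite("pics/w10c.png",cv2.resize(p[40:220,160:350],None,fx=3,fy=3))
P=blob(X,d,(.656,.204),.055,.022,.06,"denture on cast",cv2.cvtColor(p,cv2.COLOR_BGR2HSV)[...,0]<200)
Q=P[(P[:,2]<.036)];print("plane",np.linalg.lstsq(np.c_[Q[:,:2],np.ones(len(Q))],Q[:,2],rcond=None)[0])
go(.44,.16,.42)
```

```text
denture on cast 2417 rect [656.6 204.1] [61.5 75.6] 1.0
   z pct [0.03   0.0326 0.0419] cen [0.6608 0.2061]
plane [-0.02148362  0.01395636  0.04365856]
yaw -0.2 now [0.6559 0.1643 0.2927] t 36.3
shift tool [-0.005  -0.216  -0.1271]
```

View pics/w10c.png

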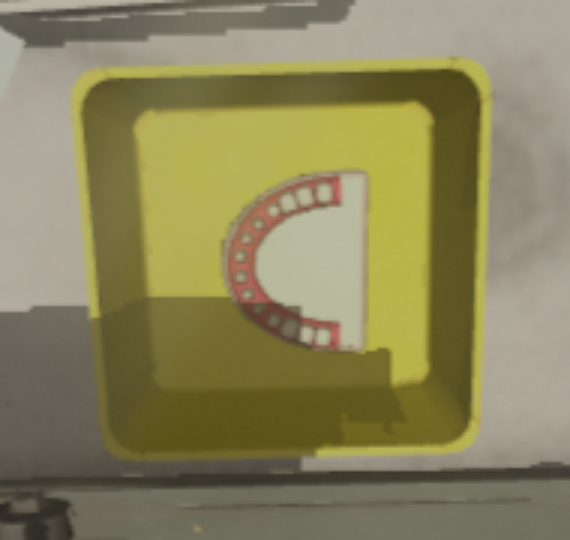

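Denture sits centred and square on the cast. Now to the handpiece, high over the cutter front.

{"name": "move_arm", "arguments": {
  "series": [
    [0,0,-0.04,0],
    [0,0,-0.04,0],
    [0,0,-0.045,0],
    [0,-0.04,0,0],
    [0,-0.045,0,0],
    [0,-0.045,0,0],
    [0,-0.045,0,0],
    [-0.03,-0.04,0,0],
    [-0.045,0,0,0],
    [-0.045,0,0,0],
    [-0.045,0,0,0],
    [-0.045,0,0,0]
  ],
  "gripper": -1
}}

```text
time: 37.5
tool_pos: [0.4403, -0.0453, 0.4175]
orientation: [-0.0, 0.707, 0.707, 0.0]
contact_force: [1.2, 0.4, 0.3]
grip_width: 0.0854
grasp_force: 0.0
```

{"name": "move_arm", "arguments": {
  "series": [
    [-0.045,0,0,0],
    [-0.045,0,0,0],
    [-0.045,0,0,0],
    [-0.045,0,0,0],
    [-0.045,0,0,0],
    [-0.04,0.04,0,0],
    [-0.02,0.04,0,0],
    [0,0.03,0,0],
    [0,0,0,0],
    [0,0,0,0]
  ]
}}

```text
time: 38.5
tool_pos: [0.5456, -0.3247, 0.4161]
orientation: [-0.001, 0.708, 0.707, -0.001]
contact_force: [0.3, -0.4, 0.4]
grip_width: 0.0854
grasp_force: 0.0
```

{"name": "move_arm", "arguments": {
  "series": [
    [0,0,0,-0.143],
    [0,0,0,-0.143],
    [0,0,0,-0.143],
    [0,0,0,-0.143],
    [0,0,0,-0.143],
    [0,0,0,-0.143],
    [0,0,0,-0.143],
    [0,0,0,-0.143],
    [0,0,0,-0.143],
    [0,0,0,-0.143],
    [0,0,0,-0.143],
    [0,0,0,0]
  ]
}}

```text
time: 39.7
tool_pos: [0.5441, -0.3252, 0.4183]
orientation: [-0.0, 0.0, 1.0, 0.0]
contact_force: [-0.7, -0.2, 0.1]
grip_width: 0.0853
grasp_force: 0.0
```

Run:
```python
from h import *
go(.61,-.36,.35); print(manip.observe()["q"].round(2))
```

```text
yaw 90.0 now [ 0.5441 -0.3252  0.4183] t 39.7
shift tool [-0.0659 -0.0348  0.0683]
[ 0.3   0.5   0.33  1.31 -0.16  1.36  2.2 ]
```

{"name": "move_arm", "arguments": {
  "series": [
    [-0.03,-0.004,0,0],
    [-0.035,-0.004,0.01,0],
    [-0.035,-0.004,0.02,0],
    [-0.035,-0.004,0.02,0],
    [0,0,0.02,0],
    [0,0,0,0],
    [0,0,0,0]
  ]
}}

```text
time: 40.4
tool_pos: [0.6794, -0.3419, 0.3484]
orientation: [-0.001, 0.002, 1.0, -0.0]
contact_force: [0.3, 0.6, 0.6]
grip_width: 0.0854
grasp_force: 0.0
```

Run:
```python
from h import *
p,d,m=look("w11");X=cloud(d,m);cv2.imwrite("pics/w11c.png",p)
P=blob(X,d,(.61,-.387),.11,.010,.05,"hp",(X[...,1]<-.345)&(X[...,1]>-.45))
for a in(.58,.6,.62,.64,.66,.68):
    Q=P[abs(P[:,0]-a)<.004]
    if len(Q): print(a,Q[:,1].min().round(4),Q[:,1].max().round(4),Q[:,2].max().round(4))
print("x range",P[:,0].min(),P[:,0].max())
P=blob(X,d,(.605,-.294),.07,.003,.05,"rest",abs(X[...,1]+.294)<.05)
go(.62,-.385,.1)
```

```text
hp 1710 rect [ 616.  -385.7] [ 27.2 143.5] 89.9
   z pct [0.0187 0.0262 0.0297] cen [ 0.6177 -0.3849]
0.58 -0.3981 -0.3726 0.0307
0.6 -0.3992 -0.3729 0.0294
0.62 -0.3982 -0.3721 0.0307
0.64 -0.3993 -0.3724 0.031
0.66 -0.3986 -0.3727 0.03
0.68 -0.3977 -0.3732 0.0293
x range 0.5442307077552038 0.6876862225700917
rest 2342 rect [ 604.8 -293.5] [ 50.5 100.1] 83.5
   z pct [0.0059 0.0075 0.0308] cen [ 0.6033 -0.2939]
yaw 89.8 now [ 0.6797 -0.3422  0.3498] t 40.5
shift tool [ 0.0599 -0.0425  0.2498]
```

View pics/w11c.png

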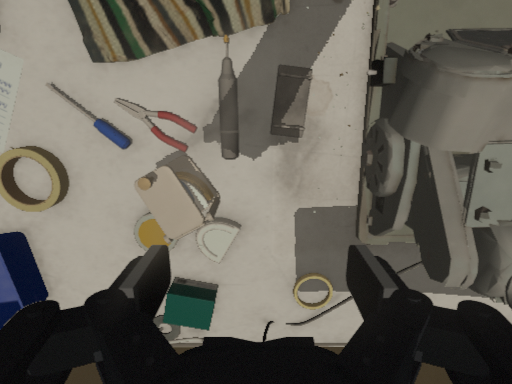

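Handpiece at (229,110), pointing straight along world x with its bur toward the robot; the rest is at (291,102), tilted about 7°.

{"name": "move_arm", "arguments": {
  "series": [
    [0.03,-0.018,0,0],
    [0.03,-0.018,0,0],
    [0.0145,-0.0075,0.02,0],
    [0,0,0.04,0],
    [0,0,0.04,0],
    [0,0,0.04,0],
    [0,0,0.04,0],
    [0,0,0.04,0],
    [0,0,0.03,0],
    [0,0,0,0],
    [0,0,0,0]
  ],
  "gripper": -0.18
}}

```text
time: 41.55
tool_pos: [0.6063, -0.3863, 0.1002]
orientation: [0.001, 0.001, 1.0, -0.001]
contact_force: [0.5, -0.3, 0.4]
grip_width: 0.0503
grasp_force: 0.0
```

Run:
```python
from h import *
go(.605,-.3856,.021,90);print(manip.observe()["grip_width"])
```

```text
yaw 89.9 now [ 0.6063 -0.3863  0.1002] t 41.5
turn tool z -0.002
shift tool [0.0015 0.0008 0.0792]
0.05029405012731478
```

{"name": "move_arm", "arguments": {
  "series": [
    [0.001,0,0.02,0],
    [0,0,0.02,0],
    [0,0,0.02,0],
    [0,0,0.012,0],
    [0,0,0.007,0],
    [0,0,0,0],
    [0,0,0,0]
  ]
}}

```text
time: 42.25
tool_pos: [0.6054, -0.3859, 0.0202]
orientation: [0.001, 0.0, 1.0, -0.001]
contact_force: [0.5, -0.1, -0.2]
grip_width: 0.0507
grasp_force: 0.0
```

{"name": "move_arm", "arguments": {
  "series": [
    [0,0,0,0],
    [0,0,0,0],
    [0,0,0,0],
    [0,0,0,0],
    [0,0,0,0],
    [0,0,0,0],
    [0,0,0,0]
  ],
  "gripper": 0.8,
  "squeeze": 40
}}

```text
time: 42.95
tool_pos: [0.6053, -0.3858, 0.0199]
orientation: [0.001, 0.0, 1.0, -0.001]
contact_force: [-0.9, 0.4, 6.6]
grip_width: 0.0254
grasp_force: 41.8
```

{"name": "move_arm", "arguments": {
  "series": [
    [0,0,-0.005,0],
    [0,0,-0.01,0],
    [0,0,-0.02,0],
    [0,0,-0.03,0],
    [0,0,-0.03,0],
    [0,0,-0.02,0],
    [0,0,0,0.06],
    [0,0,0,0.06],
    [0,0,0,0],
    [0,0,0,0]
  ]
}}

```text
time: 43.95
tool_pos: [0.6044, -0.385, 0.1337]
orientation: [-0.0, 0.06, 0.998, 0.0]
contact_force: [0.8, 0.2, -2.0]
grip_width: 0.0251
grasp_force: 41.0
```

Run:
```python
from h import *
a=np.radians(-7)
go(.605+.005*np.cos(a),-.2938+.005*np.sin(a),.1,83)
p,d,m=look("w12");X=cloud(d,m);s=manip.observe();t=s["tool_pos"];print(s["grip_width"],s["grasp_force"])
P=blob(X,d,t[:2]+[-.03,0],.1,t[2]-.013,t[2]+.009,"held hp",abs(X[...,1]-t[1])<.022)
for lo,hi in((-.06,-.045),(-.045,-.03),(-.03,-.015),(.015,.03),(.03,.05),(.05,.07)):
    Q=P[(P[:,0]-t[0]>lo)&(P[:,0]-t[0]<hi)]
    if len(Q)>5: print(lo,np.mean([Q[:,1].min(),Q[:,1].max()])-t[1],Q[:,2].max()-t[2])
```

```text
yaw 83.2 now [ 0.6044 -0.385   0.1337] t 44.0
turn tool z 0.003
shift tool [0.0055 0.0906 0.0337]
0.025094503289642016 40.95796287059784
held hp 10382 rect [ 581.4 -385.8] [132.5  43.6] 2.8
   z pct [0.1302 0.1382 0.1424] cen [ 0.5866 -0.3837]
-0.06 0.004468898475498473 0.004585966024388322
-0.045 0.0029824254652026094 0.008994668765433478
-0.03 0.0017716782434484823 0.008999491557251715
0.015 -0.0034183949207871045 0.008985373262939217
0.03 -0.00521059150681441 0.008983866408670244
```

{"name": "move_arm", "arguments": {
  "series": [
    [0.001,0.01,0,0],
    [0.001,0.02,0,0],
    [0.0015,0.02,0,0],
    [0.001,0.02,0,0],
    [0.001,0.0205,0,0],
    [0,0,0.02,0],
    [0,0,0.02,0],
    [0,0,0.015,0],
    [0,0,0,0],
    [0,0,0,0]
  ]
}}

```text
time: 45.0
tool_pos: [0.6101, -0.2946, 0.0788]
orientation: [-0.0, 0.06, 0.998, 0.0]
contact_force: [0.7, -0.4, -1.7]
grip_width: 0.0251
grasp_force: 40.8
```

Run:
```python
from h import *
a=np.radians(-7)
go(.605+.005*np.cos(a),-.2938+.005*np.sin(a),.046,83)
```

```text
yaw 83.1 now [ 0.6101 -0.2946  0.0788] t 45.0
turn tool z 0.002
shift tool [0.0002 0.0001 0.0328]
```

{"name": "move_arm", "arguments": {
  "series": [
    [0,0,0.01,0],
    [0,0,0.01,0],
    [0,0,0.006,0],
    [0,0,0.004,0],
    [0,0,0.002,0],
    [0,0,0.001,0],
    [0,0,0,0],
    [0,0,0,0]
  ]
}}

```text
time: 45.8
tool_pos: [0.6102, -0.2949, 0.046]
orientation: [0.0, 0.06, 0.998, -0.0]
contact_force: [0.4, 0.2, -2.3]
grip_width: 0.0249
grasp_force: 40.9
```

{"name": "move_arm", "arguments": {
  "series": [
    [0,0,0.001,0],
    [0,0,0.001,0],
    [0,0,0,0],
    [0,0,0,0]
  ]
}}

```text
time: 46.2
tool_pos: [0.6101, -0.2947, 0.0438]
orientation: [0.0, 0.06, 0.998, 0.0]
contact_force: [-0.2, -0.1, -1.9]
grip_width: 0.0255
grasp_force: 41.0
```

{"name": "move_arm", "arguments": {
  "series": [
    [0,0,0.001,0],
    [0,0,0.001,0],
    [0,0,0,0],
    [0,0,0,0]
  ]
}}

```text
time: 46.6
tool_pos: [0.6101, -0.2948, 0.0437]
orientation: [0.0, 0.06, 0.998, 0.0]
contact_force: [-3.6, 2.0, 10.2]
grip_width: 0.0253
grasp_force: 42.6
```

Contact at the expected height. Release to 40 mm, retreat, and check.

{"name": "move_arm", "arguments": {
  "series": [
    [0,0,0,0],
    [0,0,0,0],
    [0,0,0,0],
    [0,0,0,0],
    [0,0,0,0],
    [0,0,-0.005,0],
    [0,0,-0.02,0],
    [0,0,-0.04,0],
    [0,0,-0.045,0],
    [0,0,-0.045,0],
    [0,0,-0.045,0],
    [0,0,-0.045,0]
  ],
  "gripper": 0.05
}}

```text
time: 47.8
tool_pos: [0.6097, -0.2947, 0.2892]
orientation: [0.0, 0.06, 0.998, -0.0]
contact_force: [0.4, -0.4, -0.5]
grip_width: 0.0404
grasp_force: 0.0
```

{"name": "move_arm", "arguments": {
  "series": [
    [-0.03,-0.01,0,0],
    [-0.04,-0.02,0,0],
    [0,0,0,0],
    [0,0,0,0]
  ]
}}

```text
time: 48.2
tool_pos: [0.6756, -0.3333, 0.2854]
orientation: [-0.001, 0.061, 0.998, 0.0]
contact_force: [-0.6, -0.2, -0.3]
grip_width: 0.0405
grasp_force: 0.0
```

Run:
```python
from h import *
p,d,m=look("w13");X=cloud(d,m)
print(manip.observe()["time"],manip.observe()["tool_pos"])
P=blob(X,d,(.62,-.295),.11,.036,.07,"hp top",abs(X[...,1]+.295)<.04)
Q=P;print("plane",np.linalg.lstsq(np.c_[Q[:,:2]-[.605,-.294],np.ones(len(Q))],Q[:,2],rcond=None)[0])
print("x range",P[:,0].min(),P[:,0].max())
P=blob(X,d,(.605,-.294),.06,.003,.010,"plate",abs(X[...,1]+.294)<.05)
p,d=manip.capture("side");m=manip.camera_model("side");X=cloud(d,m)
for n,c,lo in(("white",(.445,.297),.01),("den",(.656,.204),.02),("stone",(.609,.379),.014)):blob(X,d,c,.055,lo,.06,n)
```

```text
48.25 [ 0.67514035 -0.33293467  0.28609192]
hp top 2536 rect [ 620.1 -296.1] [ 27.3 145.4] 83.0
   z pct [0.043  0.0501 0.0534] cen [ 0.6216 -0.2971]
plane [0.03153963 0.05159246 0.048794  ]
x range 0.5480232911125287 0.6930485218966398
plate 563 rect [ 602.5 -311.9] [13.8 69. ] 83.0
   z pct [0.0056 0.0072 0.0088] cen [ 0.6015 -0.3125]
white 392 rect [443.9 297. ] [76.5 60.5] 78.4
   z pct [0.0138 0.0214 0.0306] cen [0.4448 0.2937]Traceback (most recent call last):
  File "<stdin>", line 9, in <module>
  File "h.py", line 34, in blob
    n,L,S,_=cv2.connectedComponentsWithStats(M); k=1+S[1:,4].argmax()
                                                     ~~~~~~~~~~~~~~^^
ValueError: attempt to get argmax of an empty sequence
```

```bash
python3 -c "
from bench import manip
print(manip.close_job())"
```

```text
the job is handed in; nothing more can be done
None
```

I handed the job in at about 48 s, and the judge returned no verdict: the last camera measurements put the denture on the toothless cast in the yellow pan, the stone cast in the grey pan and the handpiece on its rest within about 1 mm of its axis, with the white cast with teeth unmoved.

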